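# Feel which tin holds the single structure roller and tip it onto the scale

## Task

Of the two alike steel tins one holds a single loose ski-structure roller that rolls when the tin is tilted, the other is full with two rollers that cannot shift: lift a tin just off the bench, tilt it slowly some 20 degrees each way to feel which it is, then stand it upright on the bench again and let go. Then take the tin with the single roller afresh, with the gripper leaning so that it can be tipped steeply, gently tip the roller out over the spout onto the pan of the bench scale, and stand the tin upright on the bench again. Only that one roller may lie in the pan; do not jerk the tins, do not press or slam the pan down to its stop, and leave the brush, mold, dish and edge tool where they are.

Things in the scene. Friction and masses are not known exactly. Their poses are not given: they have to be found in the camera images.
- tin_a: one of two alike closed steel tins, 94 long (local x), 68 wide (y), 75 high, walls 2.5; origin on the underside, z up, +x is the spout end, facing world -y within 0.3 rad. Flat floor x -39 to +22, then a ramp rises at 50 degrees to the lip. Grip the flat sides, 68 apart, x -39 to +22, full height. Centre of mass about x 0, z 30 to 35. Which tin is nearer the robot varies.
- tin_b: the other tin, same shape and axes. One tin (not told which) holds one loose steel roller, 32 mm diameter, 56 long, 0.28 kg, lying across it; tilted a few degrees it rolls 34 mm between rear wall and ramp. The other is full: two such rollers fill the floor and shift only 2 mm. Bare tins weigh 0.23 to 0.55 kg and differ; only the shift tells.
- tin_a_lip (a point): the pouring lip, middle of its edge, at x +55, y 0, z 40 mm in the tin's frame; flat top over x -39 to +30. A light flap hinged at the top's front edge hangs shut on the lip and hides the inside; it swings open by itself beyond 36 degrees. What is inside rolls out over the lip, under the flap, when the tin is tipped spout-down by 53 to 62 degrees.
- tin_b_lip (a point): the same lip point on tin_b.
- scale: grey bench scale fixed to the bench, 170 x 170 mm, housing 32 mm high; origin under its centre; on it sits the square pan (160 x 160 mm outside, walls 4 mm, 45 mm high, parallel to the housing's sides). Position varies by some 10 cm, yaw by 0.3 rad.
- pan (a joint): how far the sprung pan has sunk, m: 0 empty, about 0.006 with one roller lying in it, 0.013 with two, 0.020 at the stop (400 N/m spring, damped).
- pan_floor (a point): centre of the pan's inner floor (152 x 152 mm), 58 mm above the bench when empty; the rim is 41 mm above this point.
- brush: bystander: wooden-backed nylon brush, 120 x 50 x 42 mm, loose; origin under its centre.
- mold: bystander: round steel wax puck mold, 80 mm diameter, 30 high, loose; origin under its centre.
- dish: bystander: white ceramic wax dish, 100 mm diameter, 35 high, loose; origin under its centre.
- edge_tool: bystander: metal edge tool, 115 x 40 x 30 mm, loose; origin under its centre.
Things that resemble listed ones, but are neither listed nor needed, are in the scene too. What is shaped like the tin_a but purple is not meant.

How it is judged:
By the outcome, as a careful person would: the job done as asked, in the order asked, and still so for the second after the job is handed in, with the robot touching nothing.
It also fails if it takes over 72 s, if anything falls off the work surface, if the arm or the gripper's body presses on something with over 40 N, if the wrist force passes 120 N, or if a joint passes its speed limit or range.

## Robot

A 6-joint arm with a two-finger parallel gripper is mounted at the origin on the work surface. World frame = base frame: x ahead of the robot, y to its left, z up, the work surface at z = 0. Lengths are in m, angles in degrees, forces in N, time in s.
With the tool pointing down it reaches from about 0.4 to 0.925 m from the base axis. Payload 12.5 kg.
Tool frame: the origin (TCP) lies midway between the tips of the shut fingers; the grasp point (between the pads) lies 19 mm behind it; z points along the fingers, x is the direction in which the jaws open and shut, and the axes are right-handed (so a half turn about z gives the same grasp; the last joint's range is limited). The gripper opens to 95 mm and grips with 3 to 60 N. Pads are 20 mm wide; open, the fingers measure 119 mm over their backs; the gripper's body (75 mm by 180 mm) begins 59 mm behind the grasp point.
Start: joints at [-79.962, 28.126, 89.318, -0, 62.55, -6.05], TCP at [0.173, -0.601, 0.215] pointing down, gripper open.
Joint ranges: [-177.58, 177.58], [-47.91, 125.51], [2.72, 160], [-65.01, 245.01], [3.68, 167.84], [-153.87, 153.87]. Speed limits (degrees/s): [127.2, 127.2, 159.86, 180, 180, 180].

## Interface

Orientations are given as a 3x3 rotation matrix whose columns are the frame's x, y, z axes.
In Python, from cell import ctrl gives the robot as it stands. The module is installed in compiled form; this text tells all that it offers.
- The arm moves only by the tool arm_command, never from a script. Its argument "targets" is a list of rows, each a list of 7 numbers: the opening, from 0 (shut) to 1 (fully open), then the shift along the tool's x, y, z in m, then the turn, a rotation vector about the tool's x, y, z in rad. A call has 1 to 10 rows; each row shifts and turns the commanded pose from where the row before left it, along the tool's axes as they then stand; what a row does not reach is not made up. A row lasts 1/8 s, in which the tool goes at most 62.5 mm and 10.7 degrees, less where a joint would pass 70% of its speed; a pose out of reach is approached as far as the arm can. A call is refused whole if a number of a shift passes 0.0625 or a number of a turn 0.188, either way. A call with a gripper value outside its range is refused whole. The fingers move at their own pace and stop on an object; "force" is the grip in N (left out, the last holds). Time passes only in rows, so rows that do not move let the fingers close. It gives the time, the measured TCP pose, the force and the opening at its end, in the units of the state.
- ctrl.get_state(): the state, without advancing time (a new reading comes with each control period).
- ctrl.read_camera(name): name is "scene" or "top" or "wrist"; returns the picture (400x640x3 uint8, blue, green, red); there is no depth.
- ctrl.get_calibration(name): a dict with "mtx" (3x3 intrinsics, pixels), "view" (4x4, takes a point from world to camera coordinates). Camera axes: x right, y down, z forward; pixel columns grow to the right and rows downward; lengths in m; the calibration is good to about 2 mm. A picture is of the moment at which its call begins: read the wrist's pose just before it. get_calibration takes no time and is no camera call; for the wrist camera it gives the pose at the moment of the call.
- ctrl.hand_in(): hands the job in, once; it reports no verdict.
Trained networks look in the newest picture that a camera, given by its name, has taken for a name from the list of things; names that differ only in an ending like _2 or _b are one class to them, and where a whole thing is asked for, a point or a joint stands for the part that bears it (a point fixed in the world has none). Each returns a list of dicts, best first, with "conf" (0 to 1); they miss things now and then, are a little off and sometimes report something else, mostly with a low value. They report only what shows in the picture. A call takes as long as a camera call. They do not tell look-alikes from the thing itself.
- ctrl.silhouettes(label, camera): "mask" (400x640 bool, what is visible of it) and "box" ([centre column, centre row, width, height] in pixels, round what is visible of it).
The state is a dict: "t": time; "joint_pos": joint angles; "qd": joint speeds; "joint_torque": joint torques, N m; "eef_pos": TCP position; "eef_rot": TCP orientation; "wrist_force": force on the tool from outside, world axes, zero at the start; "ft_torque": the same for the moment, N m; "grip_width": opening from 0.0 (shut) to 1.0 (fully open).
Only numpy, scipy, OpenCV 4.12 (cv2) and the standard library are available. Lean on these libraries where they do the work, as an engineer would, in place of code of your own. Each camera call takes 0.05 s, during which the arm holds its last target. There are 200 camera calls.

## Working session

There is one attempt and no reset: what is moved stays moved. The work goes in short steps, Python scripts to look and compute and a tool call to move; the robot and the scene stay as the last step left them, time stands still between calls to the robot, and variables do not carry over. Pictures are saved under pics/ and viewed, about 8 in all and at most 12, crops included, and the job is handed in when it is done.

Besides the shell and the picture viewer there is one more tool, called after ">>>" as name(argument=value, ...), one argument or row to a line, values as JSON. arm_command: Moves the arm, as the interface text tells. Its arguments: {"type":"object","properties":{"targets":{"type":"array"},"force":{"type":"number"}},"required":["targets"]}

```bash
mkdir -p pics; cat > h.py <<'E'
from cell import ctrl
import numpy as np, cv2
np.set_printoptions(precision=4,suppress=True)
def ray(cam,uv,z,cal=None):
    c=cal or ctrl.get_calibration(cam); K=np.array(c["mtx"]);V=np.array(c["view"])
    R=V[:3,:3];o=-R.T@V[:3,3]; d=R.T@np.linalg.inv(K)@np.array([uv[0],uv[1],1.])
    return o+d*(z-o[2])/d[2]
def proj(cam,P,cal=None):
    c=cal or ctrl.get_calibration(cam); K=np.array(c["mtx"]);V=np.array(c["view"])
    P=np.atleast_2d(P); q=(V[:3,:3]@P.T).T+V[:3,3]; q=(K@q.T).T
    return q[:,:2]/q[:,2:]
E
python3 - <<'E'
from h import *
s=ctrl.get_state(); print(s["t"],s["eef_pos"],s["eef_rot"],s["wrist_force"])
for c in("top","scene"):
    im=ctrl.read_camera(c); cv2.imwrite(f"pics/{c}0.png",im)
    cal=ctrl.get_calibration(c);V=np.array(cal["view"]);print(c,-V[:3,:3].T@V[:3,3])
    for n in("tin_a","scale","pan","brush","mold","dish","edge_tool"):
        for d in ctrl.silhouettes(n,c)[:5]: print(c,n,round(d["conf"],2),np.round(d["box"]),ray(c,d["box"][:2],0.04 ))
E
```

```text
0.0 [ 0.1732 -0.6003  0.214 ] [[ 0.2771 -0.9608 -0.0002]
 [-0.9608 -0.2771  0.0012]
 [-0.0012 -0.0001 -1.    ]] [ 0.608  -0.6807 -0.7838]
top [ 0.4035 -0.0095  0.9225]
top tin_a 0.9 [171. 302.  54.  40.] [0.3611 0.3268 0.04  ]
top tin_a 0.83 [268. 175.  47.  40.] [0.65   0.1022 0.04  ]
top tin_a 0.82 [239. 259.  48.  42.] [0.4517 0.173  0.04  ]
top tin_a 0.7 [337. 132.  37.  37.] [ 0.7527 -0.071   0.04  ]
top scale 0.57 [408. 220.  82.  76.] [ 0.5244 -0.2257  0.04  ]
top pan 0.98 [412. 219.  80.  71.] [ 0.5278 -0.2364  0.04  ]
top brush 0.82 [477. 227.  32.  55.] [ 0.502  -0.3859  0.04  ]
top mold 0.89 [470. 173.  33.  32.] [ 0.6342 -0.3845  0.04  ]
top mold 0.29 [270. 173.  44.  31.] [0.6534 0.099  0.04  ]
top dish 0.9 [337. 133.  40.  36.] [ 0.751  -0.0692  0.04  ]
top dish 0.28 [477. 227.  34.  53.] [ 0.5032 -0.3853  0.04  ]
top edge_tool 0.57 [162. 204.  24.  53.] [0.5884 0.3565 0.04  ]
scene [1.4027 0.2966 0.655 ]
scene tin_a 0.87 [351. 245.  55.  54.] [0.6644 0.0982 0.04  ]
scene tin_a 0.74 [475. 200.  47.  43.] [0.378  0.3256 0.04  ]
scene tin_a 0.62 [408. 206.  50.  47.] [0.4689 0.1781 0.04  ]
scene tin_a 0.35 [247. 181.  91.  76.] [ 0.5175 -0.2267  0.04  ]
scene scale 0.72 [246. 183.  95.  75.] [ 0.5253 -0.225   0.04  ]
scene pan 0.57 [247. 175.  94.  57.] [ 0.4892 -0.243   0.04  ]
scene brush 0.55 [195. 172.  36.  32.] [ 0.5306 -0.3758  0.04  ]
scene mold 0.79 [166. 201.  33.  25.] [ 0.6722 -0.36    0.04  ]
scene dish 0.69 [260. 259.  47.  40.] [ 0.7772 -0.0585  0.04  ]
scene edge_tool 0.94 [484. 270.  31.  42.] [0.6355 0.3676 0.04  ]
```

View pics/top0.png

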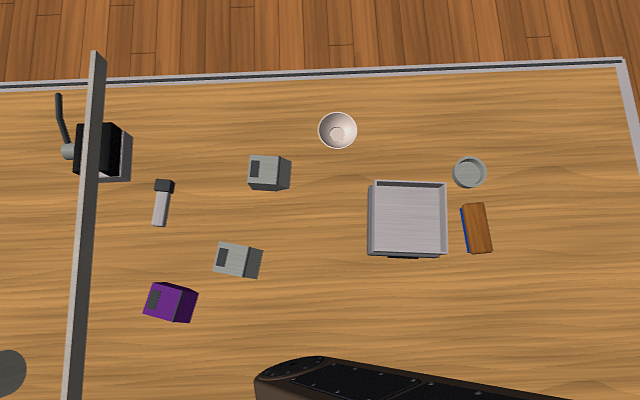

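View pics/scene0.png

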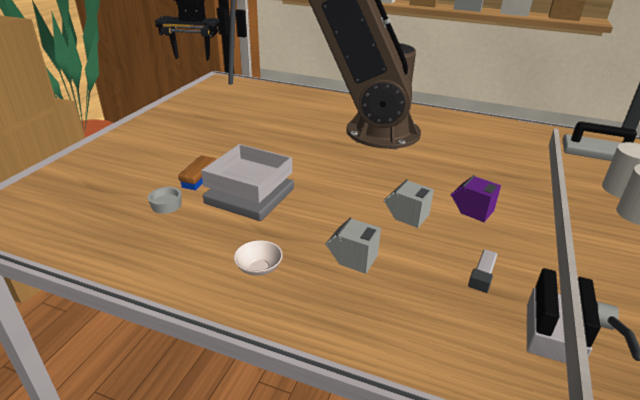

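Tin-like candidates in the top view are grey near (239,259), grey far (268,175) and purple (171,302), which is the decoy. The dish (337,132) is a false hit. The grey pair are the tins, with spouts to the right (-y). Next I fit the tin and scale models to the masks.

```bash
cat > fit.py <<'E'
from h import *
from scipy.optimize import minimize
prof=np.array([[-.039,0],[.022,0],[.055,.04],[.03,.075],[-.039,.075]])
TIN=np.array([[x,y,z] for x,z in prof for y in(-.034,.034)])
SC=np.array([[sx*h,sy*h,z] for h,zs in((.085,(0,.032)),(.08,(.054,.099))) for z in zs for sx in(-1,1) for sy in(-1,1)])
def place(M,p):
    c,s=np.cos(p[2]),np.sin(p[2]); return M@np.array([[c,-s,0],[s,c,0],[0,0,1]]).T+[p[0],p[1],0]
def hull(cam,P,cal,S=8):
    m=np.zeros((400,640),np.uint8)
    h=cv2.convexHull(np.round(proj(cam,P,cal)*S).astype(np.int32)); cv2.fillPoly(m,[h],255,cv2.LINE_AA,3); return m/255.
def fit(M,p0,masks):
    cals={c:ctrl.get_calibration(c) for c in masks}
    f=lambda p:sum(np.abs(hull(c,place(M,p),cals[c])-m).sum()/m.sum() for c,m in masks.items())
    best=min((minimize(f,[p0[0],p0[1],p0[2]+d],method="Nelder-Mead",options=dict(initial_simplex=np.array([[p0[0],p0[1],p0[2]+d]]*4)+np.array([[0,0,0],[.01,0,0],[0,.01,0],[0,0,.15]]))) for d in(-.2,0,.2)),key=lambda r:r.fun)
    return best.x,best.fun
E
python3 - <<'E'
from fit import *
masks={}
for c in("top","scene"):
    im=ctrl.read_camera(c); masks[c]=[(d["mask"].astype(float),d["box"]) for d in ctrl.silhouettes("tin_a",c)]
    if c=="scene": crop=im[150:300,300:520]
    masks[c+"s"]=[(d["mask"].astype(float),d["box"]) for d in ctrl.silhouettes("scale",c)]
near=lambda l,uv:min(l,key=lambda d:np.hypot(*(np.array(d[1][:2])-uv)))[0]
res={}
for n,t,s,p0 in(("near",(239,259),(408,206),(.46,.175,-1.57)),("far",(268,175),(351,245),(.655,.10,-1.57))):
    mt,ms=near(masks["top"],t),near(masks["scene"],s)
    res[n]=fit(TIN,p0,{"top":mt,"scene":ms}); print(n,*res[n]); print(' top',*fit(TIN,p0,{"top":mt}),'scene',*fit(TIN,p0,{"scene":ms}))
for c in("top","scene"): print("scale",c,len(masks[c+"s"]),*fit(SC,(.525,-.226,0),{c:masks[c+"s"][0][0]}))
r=fit(SC,(.525,-.226,0),{c:masks[c+"s"][0][0] for c in("top","scene")});print("scale",*r)
im=ctrl.read_camera("top")
for n in("near","far"):
    cv2.polylines(im,[cv2.convexHull(np.round(proj("top",place(TIN,res[n][0]))).astype(np.int32))],True,(0,0,255))
for z in(.032,.099):
  h=.085 if z<.05 else .08
  P=place(np.array([[h,h,z],[h,-h,z],[-h,-h,z],[-h,h,z]]),r[0]);cv2.polylines(im,[np.round(proj("top",P)).astype(np.int32)],True,(0,255,0))
cv2.imwrite("pics/fit.png",np.vstack([cv2.resize(im[110:330,130:510],None,fx=2,fy=2)]))
E
```

```text
near [ 0.4492  0.1795 -1.8046] 0.1633560760071227
 top [ 0.4507  0.1793 -1.7784] 0.08472682841682667 scene [ 0.4444  0.1799 -1.7367] 0.06138773010830877
far [ 0.6537  0.1042 -1.6963] 0.08946234667764161
 top [ 0.6551  0.1041 -1.6972] 0.045907186813486704 scene [ 0.652   0.1038 -1.693 ] 0.03826649271087412
scale top 1 [ 0.5282 -0.2187 -0.0826] 0.03185604715352935
scale scene 1 [ 0.5205 -0.2205 -0.0311] 0.07961267112087089
scale [ 0.5276 -0.2188 -0.0774] 0.13277880731904243
```

View pics/fit.png

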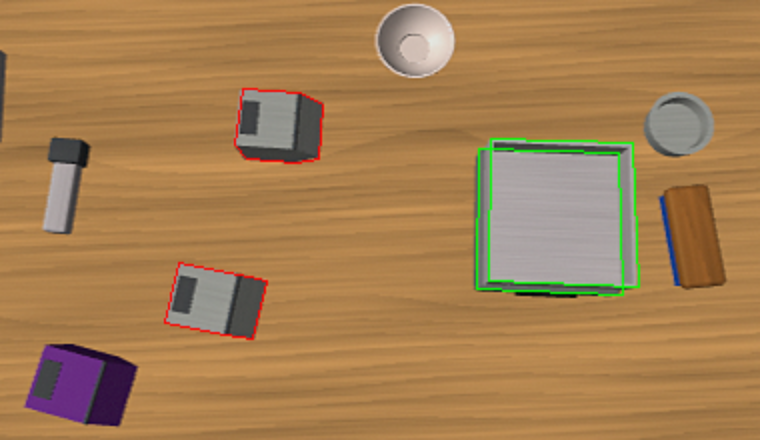

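```bash
cat > plan.py <<'E'
from h import *
from scipy.spatial.transform import Rotation as Ro, Slerp
Z=np.array([0,0,1.])
def toolR(yaw,lean):   # lean deg: body leaning to the tin's rear
    lx=np.array([np.cos(yaw),np.sin(yaw),0]);ly=np.cross(Z,lx);a=np.radians(lean)
    z=np.sin(a)*lx-np.cos(a)*Z; return np.c_[ly,np.cross(z,ly),z]
def grasp(p,lean,gx=-.005,gz=.045,back=0):
    R=toolR(p[2],lean); lx=np.array([np.cos(p[2]),np.sin(p[2]),0])
    g=np.array([p[0],p[1],0])+lx*gx+Z*gz; return g+R[:,2]*(.019-back),R
def rows(P0,R0,P1,R1,n,op):
    s=Slerp([0,1],Ro.from_matrix([R0,R1]));P=P0
    for i in range(n):
        a,b=s(i/n).as_matrix(),s((i+1)/n).as_matrix()
        print([op,*np.round(a.T@((P1-P0)/n),4).tolist(),*np.round(Ro.from_matrix(a.T@b).as_rotvec(),4).tolist()],end=",\n" if i%10==9 else ",")
    print()
def cur():
    s=ctrl.get_state();return np.array(s["eef_pos"]),np.array(s["eef_rot"])
E
python3 - <<'E'
from plan import *
p=(.6537,.1042,-1.697); P,R=grasp(p,0); print(P)
P0,R0=cur(); rows(P0,R0,np.array([P[0],P[1],.2]),R,20,1)
E
```

```text
[0.6543 0.1092 0.026 ]
[1, -0.0274, -0.0329, 0.0007, 0.0, -0.0, -0.0582],[1, -0.0255, -0.0345, 0.0007, 0.0, -0.0, -0.0582],[1, -0.0234, -0.0359, 0.0007, 0.0, -0.0, -0.0582],[1, -0.0213, -0.0372, 0.0007, 0.0, -0.0, -0.0582],[1, -0.0191, -0.0384, 0.0007, 0.0, -0.0, -0.0582],[1, -0.0168, -0.0394, 0.0007, 0.0, -0.0, -0.0582],[1, -0.0145, -0.0403, 0.0007, 0.0, -0.0, -0.0582],[1, -0.0121, -0.0411, 0.0007, 0.0, -0.0, -0.0582],[1, -0.0097, -0.0418, 0.0007, 0.0, -0.0, -0.0582],[1, -0.0073, -0.0422, 0.0007, 0.0, -0.0, -0.0582],
[1, -0.0048, -0.0426, 0.0007, 0.0, -0.0, -0.0582],[1, -0.0023, -0.0428, 0.0007, 0.0, -0.0, -0.0582],[1, 0.0002, -0.0429, 0.0007, 0.0, -0.0, -0.0582],[1, 0.0027, -0.0428, 0.0007, 0.0, -0.0, -0.0582],[1, 0.0051, -0.0426, 0.0007, 0.0, -0.0, -0.0582],[1, 0.0076, -0.0422, 0.0007, 0.0, -0.0, -0.0582],[1, 0.0101, -0.0417, 0.0007, 0.0, -0.0, -0.0582],[1, 0.0125, -0.041, 0.0007, 0.0, -0.0, -0.0582],[1, 0.0148, -0.0402, 0.0007, 0.0, -0.0, -0.0582],[1, 0.0171, -0.0393, 0.0007, 0.0, -0.0, -0.0582],
```

>>> arm_command(
  targets=[
    [1, -0.0274, -0.0329, 0.0007, 0, 0, -0.0582],
    [1, -0.0255, -0.0345, 0.0007, 0, 0, -0.0582],
    [1, -0.0234, -0.0359, 0.0007, 0, 0, -0.0582],
    [1, -0.0213, -0.0372, 0.0007, 0, 0, -0.0582],
    [1, -0.0191, -0.0384, 0.0007, 0, 0, -0.0582],
    [1, -0.0168, -0.0394, 0.0007, 0, 0, -0.0582],
    [1, -0.0145, -0.0403, 0.0007, 0, 0, -0.0582],
    [1, -0.0121, -0.0411, 0.0007, 0, 0, -0.0582],
    [1, -0.0097, -0.0418, 0.0007, 0, 0, -0.0582],
    [1, -0.0073, -0.0422, 0.0007, 0, 0, -0.0582],
  ],
  force=40,
)

```text
t: 2.4
eef_pos: [0.4144, -0.2446, 0.2078]
eef_rot: [[0.761, -0.649, 0.0], [-0.649, -0.761, -0.0], [0.001, 0.0, -1.0]]
wrist_force: [-0.5, -0.5, -0.5]
grip_width: 1.001
```

>>> arm_command(
  targets=[
    [1, -0.0048, -0.0426, 0.0007, 0, 0, -0.0582],
    [1, -0.0023, -0.0428, 0.0007, 0, 0, -0.0582],
    [1, 0.0002, -0.0429, 0.0007, 0, 0, -0.0582],
    [1, 0.0027, -0.0428, 0.0007, 0, 0, -0.0582],
    [1, 0.0051, -0.0426, 0.0007, 0, 0, -0.0582],
    [1, 0.0076, -0.0422, 0.0007, 0, 0, -0.0582],
    [1, 0.0101, -0.0417, 0.0007, 0, 0, -0.0582],
    [1, 0.0125, -0.041, 0.0007, 0, 0, -0.0582],
    [1, 0.0148, -0.0402, 0.0007, 0, 0, -0.0582],
    [1, 0.0171, -0.0393, 0.0007, 0, 0, -0.0582],
  ],
)

```text
t: 3.65
eef_pos: [0.655, 0.1104, 0.2006]
eef_rot: [[0.992, -0.124, 0.0], [-0.124, -0.992, -0.0], [0.0, 0.0, -1.0]]
wrist_force: [0.1, -1.1, -0.5]
grip_width: 0.997
```

```bash
python3 - <<'E'
from fit import *
from plan import *
P0,R0=cur(); print(P0,R0, ctrl.get_state()["t"])
im=ctrl.read_camera("wrist"); cal=ctrl.get_calibration("wrist")
p=(.6537,.1042,-1.697)
for d in ctrl.silhouettes("tin_a","wrist")[:3]:
    m=d["mask"].astype(float); print(d["conf"],d["box"],fit(TIN,p,{"wrist":m}))
P,R=grasp(p,0); print(R0.T@(P-P0))
cv2.polylines(im,[cv2.convexHull(np.round(proj("wrist",place(TIN,p),cal)).astype(np.int32))],True,(0,0,255))
cv2.imwrite("pics/w1.png",im)
E
```

```text
[0.655  0.1104 0.2006] [[ 0.9923 -0.1237  0.0001]
 [-0.1237 -0.9923 -0.0001]
 [ 0.0001  0.0001 -1.    ]] 3.65
0.85 [25.6, 30.9, 51.3, 60.7] (array([ 0.8167, -0.3654, -1.0581]), np.float64(1.0))
0.62 [111.2, 143.8, 120.1, 101.4] (array([ 0.8167, -0.3654, -1.0581]), np.float64(1.0))
0.52 [320.2, 183.8, 76.0, 87.5] (array([ 0.6573,  0.1082, -1.6977]), np.float64(0.048934778667081104))
[-0.0005  0.0013  0.1746]
```

View pics/w1.png

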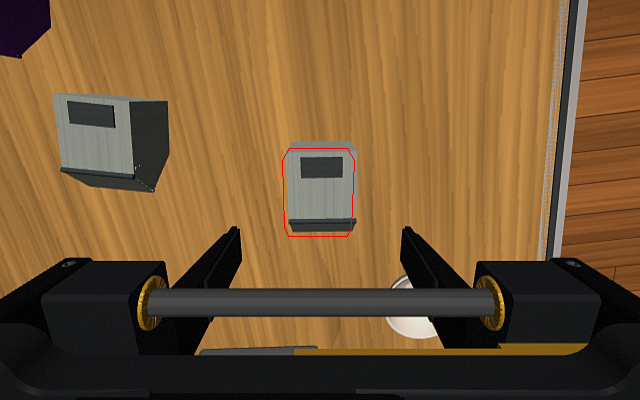

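The wrist view shows the tin at (320,184), centred between the fingers and lined up with them; this fit agrees with the earlier one to 4 mm. I go straight down and grip.

>>> arm_command(
  targets=[
    [1, 0, 0, 0.03, 0, 0, 0],
    [1, 0, 0, 0.03, 0, 0, 0],
    [1, 0, 0, 0.03, 0, 0, 0],
    [1, 0, 0, 0.03, 0, 0, 0],
    [1, 0, 0, 0.025, 0, 0, 0],
    [1, 0, 0, 0.02, 0, 0, 0],
    [1, 0, 0, 0.01, 0, 0, 0],
    [0, 0, 0, 0, 0, 0, 0],
    [0, 0, 0, 0, 0, 0, 0],
    [0, 0, 0, 0, 0, 0, 0],
  ],
  force=40,
)

```text
t: 5.0
eef_pos: [0.6546, 0.1092, 0.0264]
eef_rot: [[0.992, -0.126, 0.001], [-0.126, -0.992, -0.0], [0.001, -0.0, -1.0]]
wrist_force: [0.4, 0.2, 1.1]
grip_width: 0.741
```

>>> arm_command(
  targets=[
    [0, 0, 0, 0, 0, 0, 0],
    [0, 0, 0, 0, 0, 0, 0],
    [0, 0, 0, -0.003, 0, 0, 0],
    [0, 0, 0, -0.006, 0, 0, 0],
    [0, 0, 0, -0.008, 0, 0, 0],
    [0, 0, 0, -0.008, 0, 0, 0],
    [0, 0, 0, -0.006, 0, 0, 0],
    [0, 0, 0, -0.004, 0, 0, 0],
    [0, 0, 0, 0, 0, 0, 0],
    [0, 0, 0, 0, 0, 0, 0],
  ],
  force=55,
)

```text
t: 6.25
eef_pos: [0.6541, 0.1091, 0.0604]
eef_rot: [[0.992, -0.126, -0.0], [-0.126, -0.992, -0.0], [-0.0, 0.0, -1.0]]
wrist_force: [-0.1, -0.1, -7.6]
grip_width: 0.711
```

```bash
cat > ft.py <<'E'
from plan import *
F=[];T=[]
for i in range(8):
    ctrl.read_camera("wrist"); s=ctrl.get_state(); F.append(s["wrist_force"]);T.append(s["ft_torque"])
R=np.array(s["eef_rot"])
print(s["t"],s["eef_pos"],"F",np.mean(F,0),"T",np.mean(T,0),np.std(T,0),"about tool x",np.mean(T,0)@R[:,0],"tilt",np.degrees(np.arctan2(R[2,1],-R[2,2])),s["grip_width"])
E
python3 ft.py
```

```text
6.65 [0.6542 0.1091 0.0605] F [ 0.1768  0.0356 -7.9991] T [-0.0277 -0.0992  0.0028] [0.0348 0.0284 0.0197] about tool x -0.015029265215853042 tilt 0.006307426756202072 0.7173795154992271
```

>>> arm_command(
  targets=[
    [0, 0, 0, 0, 0.035, 0, 0],
    [0, 0, 0, 0, 0.035, 0, 0],
    [0, 0, 0, 0, 0.035, 0, 0],
    [0, 0, 0, 0, 0.035, 0, 0],
    [0, 0, 0, 0, 0.035, 0, 0],
    [0, 0, 0, 0, 0.035, 0, 0],
    [0, 0, 0, 0, 0.035, 0, 0],
    [0, 0, 0, 0, 0.035, 0, 0],
    [0, 0, 0, 0, 0.035, 0, 0],
    [0, 0, 0, 0, 0.035, 0, 0],
  ],
)

```text
t: 7.9
eef_pos: [0.6544, 0.109, 0.0606]
eef_rot: [[0.992, -0.117, 0.044], [-0.125, -0.932, 0.341], [0.001, -0.343, -0.939]]
wrist_force: [-0.7, -0.6, -8.2]
grip_width: 0.715
```

```bash
python3 ft.py
```

```text
8.3 [0.6543 0.1094 0.0607] F [-0.0498  0.1232 -8.5025] T [-0.7474 -0.0015  0.0108] [0.0361 0.0238 0.0193] about tool x -0.7413581728239609 tilt -20.022674128505976 0.717036094043987
```

>>> arm_command(
  targets=[
    [0, 0, 0, 0, -0.035, 0, 0],
    [0, 0, 0, 0, -0.035, 0, 0],
    [0, 0, 0, 0, -0.035, 0, 0],
    [0, 0, 0, 0, -0.035, 0, 0],
    [0, 0, 0, 0, -0.035, 0, 0],
    [0, 0, 0, 0, -0.035, 0, 0],
    [0, 0, 0, 0, -0.035, 0, 0],
    [0, 0, 0, 0, -0.035, 0, 0],
    [0, 0, 0, 0, -0.035, 0, 0],
    [0, 0, 0, 0, -0.035, 0, 0],
  ],
)

```text
t: 9.55
eef_pos: [0.6541, 0.1094, 0.0607]
eef_rot: [[0.992, -0.126, -0.0], [-0.126, -0.992, -0.001], [-0.0, 0.001, -1.0]]
wrist_force: [-0.1, -0.3, -7.2]
grip_width: 0.714
```

```bash
python3 ft.py
```

```text
9.95 [0.6542 0.1089 0.0606] F [-0.0756 -0.1341 -8.1403] T [-0.014  -0.1138 -0.0096] [0.0613 0.0208 0.0341] about tool x 0.0004120480006230667 tilt -0.01786877601100208 0.7151973845655674
```

>>> arm_command(
  targets=[
    [0, 0, 0, 0, -0.035, 0, 0],
    [0, 0, 0, 0, -0.035, 0, 0],
    [0, 0, 0, 0, -0.035, 0, 0],
    [0, 0, 0, 0, -0.035, 0, 0],
    [0, 0, 0, 0, -0.035, 0, 0],
    [0, 0, 0, 0, -0.035, 0, 0],
    [0, 0, 0, 0, -0.035, 0, 0],
    [0, 0, 0, 0, -0.035, 0, 0],
    [0, 0, 0, 0, -0.035, 0, 0],
    [0, 0, 0, 0, -0.035, 0, 0],
  ],
)

```text
t: 11.2
eef_pos: [0.6543, 0.1092, 0.0606]
eef_rot: [[0.992, -0.118, -0.043], [-0.126, -0.931, -0.342], [0.0, 0.345, -0.939]]
wrist_force: [0.7, -0.5, -8.4]
grip_width: 0.716
```

```bash
python3 ft.py
```

```text
11.6 [0.6543 0.1089 0.0607] F [-0.0853 -0.05   -8.2577] T [ 0.7122 -0.1743  0.0084] [0.0555 0.044  0.0328] about tool x 0.7284480931905875 tilt 20.0417993474398 0.7123597285883692
```

>>> arm_command(
  targets=[
    [0, 0, 0, 0, 0.035, 0, 0],
    [0, 0, 0, 0, 0.035, 0, 0],
    [0, 0, 0, 0, 0.035, 0, 0],
    [0, 0, 0, 0, 0.035, 0, 0],
    [0, 0, 0, 0, 0.035, 0, 0],
    [0, 0, 0, 0, 0.035, 0, 0],
    [0, 0, 0, 0, 0.035, 0, 0],
    [0, 0, 0, 0, 0.035, 0, 0],
    [0, 0, 0, 0, 0.035, 0, 0],
    [0, 0, 0, 0, 0.035, 0, 0],
  ],
)

```text
t: 12.85
eef_pos: [0.6542, 0.1088, 0.0607]
eef_rot: [[0.992, -0.126, 0.0], [-0.126, -0.992, 0.002], [0.0, -0.002, -1.0]]
wrist_force: [0.1, -0.1, -8.1]
grip_width: 0.717
```

```bash
python3 ft.py
```

```text
13.25 [0.6542 0.1093 0.0606] F [ 0.2701  0.0042 -8.0295] T [-0.0422 -0.0969  0.0015] [0.0325 0.0341 0.0372] about tool x -0.02972009878678778 tilt 0.02010916959614254 0.7125876251773425
```

Level torque after the two tilts differs by 0.03 ± 0.02 Nm. A loose roller should give 0.09 and a full tin 0.01, so this tin looks full. I set it down, let go, and then feel the other tin to confirm.

>>> arm_command(
  targets=[
    [0, 0, 0, 0.006, 0, 0, 0],
    [0, 0, 0, 0.008, 0, 0, 0],
    [0, 0, 0, 0.008, 0, 0, 0],
    [0, 0, 0, 0.006, 0, 0, 0],
    [0, 0, 0, 0.003, 0, 0, 0],
    [0, 0, 0, 0.002, 0, 0, 0],
    [0, 0, 0, 0.001, 0, 0, 0],
    [0, 0, 0, 0, 0, 0, 0],
  ],
)

```text
t: 14.25
eef_pos: [0.6543, 0.1091, 0.0267]
eef_rot: [[0.992, -0.126, 0.0], [-0.126, -0.992, -0.0], [0.0, 0.0, -1.0]]
wrist_force: [-0.2, 0.5, -7.9]
grip_width: 0.715
```

>>> arm_command(
  targets=[
    [1, 0, 0, 0, 0, 0, 0],
    [1, 0, 0, 0, 0, 0, 0],
    [1, 0, 0, 0, 0, 0, 0],
    [1, 0, 0, -0.01, 0, 0, 0],
    [1, 0, 0, -0.03, 0, 0, 0],
    [1, 0, 0, -0.045, 0, 0, 0],
    [1, 0, 0, -0.045, 0, 0, 0],
    [1, 0, 0, -0.04, 0, 0, 0],
  ],
)

```text
t: 15.25
eef_pos: [0.6543, 0.1092, 0.1993]
eef_rot: [[0.992, -0.126, 0.001], [-0.126, -0.992, 0.0], [0.001, -0.0, -1.0]]
wrist_force: [-0.3, 0.5, 0.5]
grip_width: 1.002
```

```bash
python3 - <<'E'
from plan import *
p=(.4500,.1797,-1.785); P,R=grasp(p,0); print(P)
P0,R0=cur(); print(P0);rows(P0,R0,np.array([P[0],P[1],.2]),R,6,1)
E
```

```text
[0.4511 0.1846 0.026 ]
[0.6543 0.1092 0.1993]
[1, -0.0352, -0.0082, -0.0002, -0.0, -0.0002, 0.0147],[1, -0.0353, -0.0077, -0.0002, -0.0, -0.0002, 0.0147],[1, -0.0354, -0.0072, -0.0002, -0.0, -0.0002, 0.0147],[1, -0.0355, -0.0067, -0.0001, -0.0, -0.0002, 0.0147],[1, -0.0356, -0.0061, -0.0001, -0.0, -0.0002, 0.0147],[1, -0.0357, -0.0056, -0.0001, -0.0, -0.0002, 0.0147],
```

>>> arm_command(
  targets=[
    [1, -0.0352, -0.0082, 0, 0, 0, 0.0147],
    [1, -0.0353, -0.0077, 0, 0, 0, 0.0147],
    [1, -0.0354, -0.0072, 0, 0, 0, 0.0147],
    [1, -0.0355, -0.0067, 0, 0, 0, 0.0147],
    [1, -0.0356, -0.0061, 0, 0, 0, 0.0147],
    [1, -0.0357, -0.0056, 0, 0, 0, 0.0147],
    [1, 0, 0, 0, 0, 0, 0],
  ],
)

```text
t: 16.12
eef_pos: [0.4494, 0.1852, 0.1976]
eef_rot: [[0.977, -0.211, 0.001], [-0.211, -0.977, 0.0], [0.001, -0.0, -1.0]]
wrist_force: [0.2, -0.4, 0.6]
grip_width: 0.999
```

```bash
python3 - <<'E'
from fit import *
from plan import *
P0,R0=cur(); print(P0,R0[:,0])
im=ctrl.read_camera("wrist"); cal=ctrl.get_calibration("wrist")
p=(.4500,.1797,-1.785);u=proj("wrist",[p[0],p[1],.05],cal)[0]
d=min(ctrl.silhouettes("tin_a","wrist"),key=lambda d:np.hypot(*(np.array(d["box"][:2])-u)))
q,f=fit(TIN,p,{"wrist":d["mask"].astype(float)}); print(d["conf"],d["box"],q,f)
ctrl.read_camera("top");a=[x for x in ctrl.silhouettes("tin_a","top")];print([x["box"] for x in a])
cv2.polylines(im,[cv2.convexHull(np.round(proj("wrist",place(TIN,q),cal)).astype(np.int32))],True,(0,0,255))
cv2.imwrite("pics/w2.png",im)
P,R=grasp(q,0); print(R0.T@(P-P0),Ro.from_matrix(R0.T@R).as_rotvec())
E
```

```text
[0.4494 0.1852 0.1976] [ 0.9775 -0.211   0.0006]
0.91 [325.0, 186.9, 74.6, 94.0] [ 0.4548  0.1808 -1.7948] 0.03434523029701859
[[268.6, 173.8, 50.3, 36.3], [241.8, 260.1, 42.3, 37.0], [410.6, 215.9, 79.7, 72.6]]
[ 0.0061 -0.0018  0.1716] [-0.0003 -0.0006  0.0114]
```

View pics/w2.png

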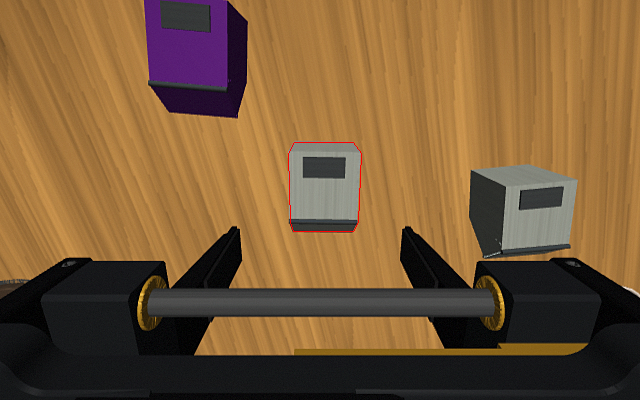

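The wrist view shows the grey near tin at (325,187), 5 px right of the finger middle. I shift 4 mm, descend and grip.

>>> arm_command(
  targets=[
    [1, 0.004, -0.001, 0.03, 0, 0, 0.01],
    [1, 0, 0, 0.03, 0, 0, 0],
    [1, 0, 0, 0.03, 0, 0, 0],
    [1, 0, 0, 0.03, 0, 0, 0],
    [1, 0, 0, 0.025, 0, 0, 0],
    [1, 0, 0, 0.017, 0, 0, 0],
    [1, 0, 0, 0.0095, 0, 0, 0],
    [0, 0, 0, 0, 0, 0, 0],
    [0, 0, 0, 0, 0, 0, 0],
    [0, 0, 0, 0, 0, 0, 0],
  ],
  force=40,
)

```text
t: 17.58
eef_pos: [0.4548, 0.1847, 0.0256]
eef_rot: [[0.975, -0.222, -0.001], [-0.222, -0.975, -0.0], [-0.0, 0.0, -1.0]]
wrist_force: [-5.7, 1.9, 5.0]
grip_width: 0.745
```

>>> arm_command(
  targets=[
    [0, 0, 0, 0, 0, 0, 0],
    [0, 0, 0, 0, 0, 0, 0],
    [0, 0, 0, -0.003, 0, 0, 0],
    [0, 0, 0, -0.006, 0, 0, 0],
    [0, 0, 0, -0.008, 0, 0, 0],
    [0, 0, 0, -0.008, 0, 0, 0],
    [0, 0, 0, -0.006, 0, 0, 0],
    [0, 0, 0, -0.004, 0, 0, 0],
    [0, 0, 0, 0, 0, 0, 0],
  ],
  force=55,
)

```text
t: 18.7
eef_pos: [0.4552, 0.1847, 0.0604]
eef_rot: [[0.975, -0.222, 0.0], [-0.222, -0.975, 0.0], [0.0, -0.0, -1.0]]
wrist_force: [0.3, 0.6, -8.7]
grip_width: 0.718
```

>>> arm_command(
  targets=[
    [0, 0, 0, 0, 0.035, 0, 0],
    [0, 0, 0, 0, 0.035, 0, 0],
    [0, 0, 0, 0, 0.035, 0, 0],
    [0, 0, 0, 0, 0.035, 0, 0],
    [0, 0, 0, 0, 0.035, 0, 0],
    [0, 0, 0, 0, 0.035, 0, 0],
    [0, 0, 0, 0, 0.035, 0, 0],
    [0, 0, 0, 0, 0.035, 0, 0],
    [0, 0, 0, 0, 0.035, 0, 0],
    [0, 0, 0, 0, 0.035, 0, 0],
  ],
)

```text
t: 19.95
eef_pos: [0.4551, 0.1846, 0.0599]
eef_rot: [[0.975, -0.209, 0.076], [-0.222, -0.916, 0.335], [0.0, -0.343, -0.939]]
wrist_force: [-0.2, -0.5, -8.2]
grip_width: 0.712
```

>>> arm_command(
  targets=[
    [0, 0, 0, 0, 0, 0, 0],
    [0, 0, 0, 0, -0.05, 0, 0],
    [0, 0, 0, 0, -0.05, 0, 0],
    [0, 0, 0, 0, -0.05, 0, 0],
    [0, 0, 0, 0, -0.05, 0, 0],
    [0, 0, 0, 0, -0.05, 0, 0],
    [0, 0, 0, 0, -0.05, 0, 0],
    [0, 0, 0, 0, -0.05, 0, 0],
    [0, 0, 0, 0, 0, 0, 0],
  ],
)

```text
t: 21.08
eef_pos: [0.4553, 0.1853, 0.0601]
eef_rot: [[0.975, -0.221, 0.001], [-0.221, -0.975, -0.0], [0.001, 0.0, -1.0]]
wrist_force: [0.2, -0.1, -7.8]
grip_width: 0.713
```

```bash
python3 ft.py
```

```text
21.475 [0.4552 0.1845 0.0601] F [-0.0602  0.1832 -7.4489] T [ 0.0261 -0.1189  0.0101] [0.0228 0.0273 0.0162] about tool x 0.051921783011563465 tilt -0.005657541985928018 0.7109677194649752
```

>>> arm_command(
  targets=[
    [0, 0, 0, 0, -0.035, 0, 0],
    [0, 0, 0, 0, -0.035, 0, 0],
    [0, 0, 0, 0, -0.035, 0, 0],
    [0, 0, 0, 0, -0.035, 0, 0],
    [0, 0, 0, 0, -0.035, 0, 0],
    [0, 0, 0, 0, -0.035, 0, 0],
    [0, 0, 0, 0, -0.035, 0, 0],
    [0, 0, 0, 0, -0.035, 0, 0],
    [0, 0, 0, 0, -0.035, 0, 0],
    [0, 0, 0, 0, -0.035, 0, 0],
  ],
)

```text
t: 22.72
eef_pos: [0.4552, 0.1847, 0.0601]
eef_rot: [[0.975, -0.209, -0.077], [-0.222, -0.915, -0.336], [0.0, 0.345, -0.939]]
wrist_force: [-0.4, 0.2, -7.8]
grip_width: 0.716
```

>>> arm_command(
  targets=[
    [0, 0, 0, 0, 0, 0, 0],
    [0, 0, 0, 0, 0.05, 0, 0],
    [0, 0, 0, 0, 0.05, 0, 0],
    [0, 0, 0, 0, 0.05, 0, 0],
    [0, 0, 0, 0, 0.05, 0, 0],
    [0, 0, 0, 0, 0.05, 0, 0],
    [0, 0, 0, 0, 0.05, 0, 0],
    [0, 0, 0, 0, 0.05, 0, 0],
    [0, 0, 0, 0, 0, 0, 0],
  ],
)

```text
t: 23.85
eef_pos: [0.4549, 0.184, 0.0602]
eef_rot: [[0.975, -0.223, -0.001], [-0.223, -0.975, -0.001], [-0.0, 0.001, -1.0]]
wrist_force: [-0.3, -0.0, -7.3]
grip_width: 0.712
```

```bash
python3 ft.py
```

```text
24.25 [0.4551 0.1849 0.06  ] F [ 0.0622  0.0947 -7.5201] T [-0.0407 -0.0705  0.0022] [0.0347 0.0251 0.0258] about tool x -0.024028131592045546 tilt 0.02173015536479397 0.7113988549128868
```

The near tin's level torque shifted 0.076 Nm, as expected for a roller shift, so it holds the single roller. I stand it down and let go. Then I lean the open gripper 35° about the grasp point, in 5 rows of 7°, each with a chord shift so that the grasp point stays put.

>>> arm_command(
  targets=[
    [0, 0, 0, 0.006, 0, 0, 0],
    [0, 0, 0, 0.008, 0, 0, 0],
    [0, 0, 0, 0.008, 0, 0, 0],
    [0, 0, 0, 0.006, 0, 0, 0],
    [0, 0, 0, 0.003, 0, 0, 0],
    [0, 0, 0, 0.002, 0, 0, 0],
    [0, 0, 0, 0.001, 0, 0, 0],
    [0, 0, 0, 0.0003, 0, 0, 0],
    [0, 0, 0, 0, 0, 0, 0],
  ],
)

```text
t: 25.38
eef_pos: [0.4552, 0.1847, 0.0259]
eef_rot: [[0.975, -0.222, 0.0], [-0.222, -0.975, -0.0], [0.0, 0.0, -1.0]]
wrist_force: [-0.0, -0.2, -8.3]
grip_width: 0.715
```

>>> arm_command(
  targets=[
    [1, 0, 0, 0, 0, 0, 0],
    [1, 0, 0, 0, 0, 0, 0],
    [1, 0, 0, 0, 0, 0, 0],
    [1, 0, 0, 0, 0, 0, 0],
    [1, 0, 0.0023, -0.0001, -0.122, 0, 0],
    [1, 0, 0.0023, -0.0001, -0.122, 0, 0],
    [1, 0, 0.0023, -0.0001, -0.122, 0, 0],
    [1, 0, 0.0023, -0.0001, -0.122, 0, 0],
    [1, 0, 0.0023, -0.0001, -0.122, 0, 0],
    [1, 0, 0, 0, 0, 0, 0],
  ],
)

```text
t: 26.62
eef_pos: [0.4526, 0.175, 0.0281]
eef_rot: [[0.975, -0.18, -0.127], [-0.221, -0.8, -0.559], [-0.001, 0.573, -0.82]]
wrist_force: [-0.7, -0.7, 0.0]
grip_width: 0.997
```

```bash
python3 - <<'E'
from plan import *
s=ctrl.get_state();P,R=cur();print(s["t"],P,R,"grasp",P-.019*R[:,2],s["joint_pos"],s["wrist_force"])
ims=[]
for c,(u,v) in(("top",(239,259)),("scene",(408,206))):
    im=ctrl.read_camera(c);ims.append(cv2.resize(im[v-80:v+80,u-100:u+100],None,fx=2,fy=2))
cv2.imwrite("pics/lean.png",np.hstack(ims))
E
```

```text
26.625 [0.4526 0.175  0.0281] [[ 0.9753 -0.1804 -0.1272]
 [-0.2207 -0.7996 -0.5586]
 [-0.0009  0.5729 -0.8197]] grasp [0.455  0.1856 0.0436] [ 27.4063  43.4032 104.8321 -30.3792  59.8608  62.2155] [-0.6751 -0.7396  0.0218]
```

View pics/lean.png

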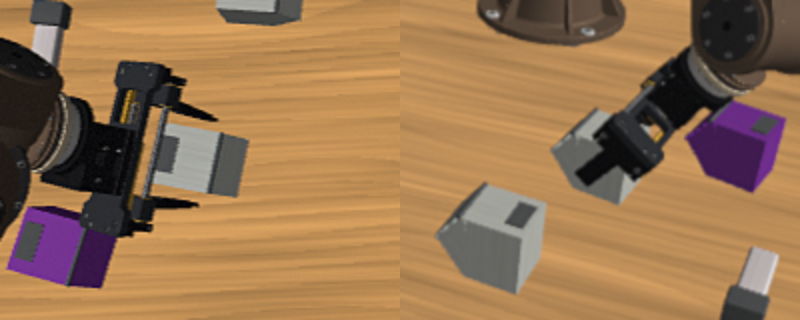

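Top and scene crops show the leaning fingers straddling the near tin (left half about (195,160)), clear of it and of the purple tin. I grip and lift straight up, and a script works out the tipping rows from there.

>>> arm_command(
  targets=[
    [0, 0, 0, 0, 0, 0, 0],
    [0, 0, 0, 0, 0, 0, 0],
    [0, 0, 0, 0, 0, 0, 0],
    [0, 0, 0, 0, 0, 0, 0],
    [0, 0, 0, 0, 0, 0, 0],
    [0, 0, 0, 0, 0, 0, 0],
  ],
  force=55,
)

```text
t: 27.48
eef_pos: [0.4528, 0.174, 0.0292]
eef_rot: [[0.975, -0.182, -0.127], [-0.222, -0.799, -0.559], [0.0, 0.573, -0.819]]
wrist_force: [0.9, -3.5, 5.5]
grip_width: 0.715
```

>>> arm_command(
  targets=[
    [0, 0, 0.0029, -0.0041, 0, 0, 0],
    [0, 0, 0.0057, -0.0082, 0, 0, 0],
    [0, 0, 0.0086, -0.0123, 0, 0, 0],
    [0, 0, 0.0115, -0.0164, 0, 0, 0],
    [0, 0, 0.0115, -0.0164, 0, 0, 0],
    [0, 0, 0.0115, -0.0164, 0, 0, 0],
    [0, 0, 0.0086, -0.0123, 0, 0, 0],
    [0, 0, 0.0057, -0.0082, 0, 0, 0],
    [0, 0, 0.0029, -0.0041, 0, 0, 0],
    [0, 0, 0, 0, 0, 0, 0],
  ],
)

```text
t: 28.72
eef_pos: [0.4527, 0.174, 0.1491]
eef_rot: [[0.975, -0.182, -0.127], [-0.222, -0.799, -0.559], [-0.0, 0.573, -0.82]]
wrist_force: [0.1, 1.2, -7.6]
grip_width: 0.714
```

```bash
cat > pour.py <<'E'
from plan import *
C=np.array([.5278,-.2188,.058]);YAW=-1.65;LEAN=35
def pose(th,fwd,h,yaw=YAW):      # lip at pan centre+fwd, h above the floor, tin tipped th
    lx=np.array([np.cos(yaw),np.sin(yaw),0]);c,s=np.cos(np.radians(th)),np.sin(np.radians(th))
    x,z=.0059-.055,.028-.040
    return C+lx*(fwd+x*c+z*s)+Z*(h-x*s+z*c),toolR(yaw,LEAN-th)
def go(P0,R0,P1,R1,n,ease=True,op=0):
    e=lambda t:(1-np.cos(np.pi*t))/2 if ease else t
    sl=Slerp([0,1],Ro.from_matrix([R0,R1]))
    for i in range(n):
        u,v=e(i/n),e((i+1)/n);a,b=sl(u).as_matrix(),sl(v).as_matrix()
        print([op,*np.round(a.T@((P1-P0)*(v-u)),4).tolist(),*np.round(Ro.from_matrix(a.T@b).as_rotvec(),4).tolist()],end=",\n" if i%10==9 else ",")
    print()
E
python3 - <<'E'
from pour import *
s=ctrl.get_state();P0,R0=cur();print(s["t"],P0,R0[:,2],s["wrist_force"],s["grip_width"])
a=pose(30,.005,.10);print(a[0]);go(P0,R0,*a,20)
b=pose(48,.005,.045);print(b[0]);go(*a,*b,10)
E
```

```text
28.725 [0.4527 0.174  0.1491] [-0.1274 -0.5586 -0.8196] [ 0.0775  1.1872 -7.5823] 0.7142200172853302
[ 0.5312 -0.1754  0.1722]
[0, 0.0009, 0.0017, 0.001, 0.0032, 0.0003, -0.0008],[0, 0.0028, 0.0051, 0.003, 0.0096, 0.0009, -0.0025],[0, 0.0046, 0.0084, 0.0049, 0.0157, 0.0015, -0.0041],[0, 0.0062, 0.0116, 0.0065, 0.0214, 0.0021, -0.0057],[0, 0.0076, 0.0147, 0.0078, 0.0266, 0.0026, -0.007],[0, 0.0088, 0.0175, 0.0087, 0.0311, 0.003, -0.0082],[0, 0.0097, 0.02, 0.0091, 0.0349, 0.0034, -0.0092],[0, 0.0102, 0.0221, 0.0092, 0.0378, 0.0036, -0.01],[0, 0.0105, 0.0237, 0.0088, 0.0398, 0.0038, -0.0105],[0, 0.0105, 0.0247, 0.0081, 0.0408, 0.0039, -0.0108],
[0, 0.0102, 0.0252, 0.0071, 0.0408, 0.0039, -0.0108],[0, 0.0096, 0.0249, 0.006, 0.0398, 0.0038, -0.0105],[0, 0.0089, 0.024, 0.0048, 0.0378, 0.0036, -0.01],[0, 0.008, 0.0224, 0.0036, 0.0349, 0.0034, -0.0092],[0, 0.0069, 0.0201, 0.0025, 0.0311, 0.003, -0.0082],[0, 0.0058, 0.0173, 0.0016, 0.0266, 0.0026, -0.007],[0, 0.0045, 0.014, 0.001, 0.0214, 0.0021, -0.0057],[0, 0.0033, 0.0103, 0.0005, 0.0157, 0.0015, -0.0041],[0, 0.002, 0.0063, 0.0002, 0.0096, 0.0009, -0.0025],[0, 0.0007, 0.0021, 0.0, 0.0032, 0.0003, -0.0008],

[ 0.5307 -0.1821  0.1315]
[0, -0.0, 0.0001, 0.001, 0.0077, 0.0, 0.0],[0, -0.0, 0.0002, 0.0029, 0.0223, -0.0, -0.0],[0, -0.0, 0.0005, 0.0045, 0.0348, 0.0, -0.0],[0, -0.0, 0.0008, 0.0057, 0.0438, 0.0, 0.0],[0, -0.0, 0.0012, 0.0063, 0.0485, 0.0, -0.0],[0, -0.0, 0.0015, 0.0062, 0.0485, 0.0, 0.0],[0, -0.0, 0.0016, 0.0055, 0.0438, -0.0, -0.0],[0, -0.0, 0.0015, 0.0043, 0.0348, 0.0, 0.0],[0, -0.0, 0.001, 0.0027, 0.0223, 0.0, 0.0],[0, -0.0, 0.0004, 0.0009, 0.0077, -0.0, -0.0],
```

>>> arm_command(
  targets=[
    [0, 0.0009, 0.0017, 0.001, 0.0032, 0.0003, -0.0008],
    [0, 0.0028, 0.0051, 0.003, 0.0096, 0.0009, -0.0025],
    [0, 0.0046, 0.0084, 0.0049, 0.0157, 0.0015, -0.0041],
    [0, 0.0062, 0.0116, 0.0065, 0.0214, 0.0021, -0.0057],
    [0, 0.0076, 0.0147, 0.0078, 0.0266, 0.0026, -0.007],
    [0, 0.0088, 0.0175, 0.0087, 0.0311, 0.003, -0.0082],
    [0, 0.0097, 0.02, 0.0091, 0.0349, 0.0034, -0.0092],
    [0, 0.0102, 0.0221, 0.0092, 0.0378, 0.0036, -0.01],
    [0, 0.0105, 0.0237, 0.0088, 0.0398, 0.0038, -0.0105],
    [0, 0.0105, 0.0247, 0.0081, 0.0408, 0.0039, -0.0108],
  ],
)

```text
t: 29.98
eef_pos: [0.4916, -0.0025, 0.1611]
eef_rot: [[0.988, -0.139, -0.06], [-0.151, -0.93, -0.335], [-0.009, 0.341, -0.94]]
wrist_force: [0.8, 1.3, -7.6]
grip_width: 0.713
```

>>> arm_command(
  targets=[
    [0, 0.0102, 0.0252, 0.0071, 0.0408, 0.0039, -0.0108],
    [0, 0.0096, 0.0249, 0.006, 0.0398, 0.0038, -0.0105],
    [0, 0.0089, 0.024, 0.0048, 0.0378, 0.0036, -0.01],
    [0, 0.008, 0.0224, 0.0036, 0.0349, 0.0034, -0.0092],
    [0, 0.0069, 0.0201, 0.0025, 0.0311, 0.003, -0.0082],
    [0, 0.0058, 0.0173, 0.0016, 0.0266, 0.0026, -0.007],
    [0, 0.0045, 0.014, 0.001, 0.0214, 0.0021, -0.0057],
    [0, 0.0033, 0.0103, 0.0005, 0.0157, 0.0015, -0.0041],
    [0, 0.002, 0.0063, 0.0002, 0.0096, 0.0009, -0.0025],
    [0, 0.0007, 0.0021, 0, 0.0032, 0.0003, -0.0008],
  ],
)

```text
t: 31.22
eef_pos: [0.5307, -0.1762, 0.1724]
eef_rot: [[0.997, -0.08, -0.007], [-0.08, -0.993, -0.087], [-0.0, 0.087, -0.996]]
wrist_force: [0.3, 0.2, -8.5]
grip_width: 0.714
```

>>> arm_command(
  targets=[
    [0, 0, 0.0001, 0.001, 0.0077, 0, 0],
    [0, 0, 0.0002, 0.0029, 0.0223, 0, 0],
    [0, 0, 0.0005, 0.0045, 0.0348, 0, 0],
    [0, 0, 0.0008, 0.0057, 0.0438, 0, 0],
    [0, 0, 0.0012, 0.0063, 0.0485, 0, 0],
    [0, 0, 0.0015, 0.0062, 0.0485, 0, 0],
    [0, 0, 0.0016, 0.0055, 0.0438, 0, 0],
    [0, 0, 0.0015, 0.0043, 0.0348, 0, 0],
    [0, 0, 0.001, 0.0027, 0.0223, 0, 0],
    [0, 0, 0.0004, 0.0009, 0.0077, 0, 0],
  ],
)

```text
t: 32.48
eef_pos: [0.5307, -0.1824, 0.1315]
eef_rot: [[0.997, -0.077, 0.018], [-0.079, -0.971, 0.225], [0.0, -0.225, -0.974]]
wrist_force: [-0.5, 0.7, -6.8]
grip_width: 0.711
```

```bash
python3 - <<'E'
from pour import *
s=ctrl.get_state();P0,R0=cur();b=pose(48,.005,.045);print(s["t"],P0-b[0],np.degrees(Ro.from_matrix(R0.T@b[1]).as_rotvec()),s["wrist_force"],s["joint_pos"])
im=ctrl.read_camera("scene");cv2.imwrite("pics/pour1.png",cv2.resize(im[90:270,140:380],None,fx=3,fy=3))
c=pose(51,.005,.026);print(c[0]);go(P0,R0,*c,6)
d=pose(57,.005,.025);go(*c,*d,10,False)
e=pose(63,.005,.025);go(*d,*e,10,False)
E
```

```text
32.475 [-0.     -0.0003  0.0001] [-0.0189 -0.006  -0.0108] [-0.5028  0.713  -6.7892] [-31.3739  30.5015 101.2619  14.203   55.0298 -35.6834]
[ 0.5306 -0.1837  0.1146]
[0, -0.0, 0.0003, 0.0011, 0.0035, -0.0, -0.0],[0, -0.0, 0.0009, 0.003, 0.0095, -0.0, -0.0],[0, -0.0, 0.0013, 0.004, 0.013, -0.0, -0.0],[0, -0.0, 0.0014, 0.004, 0.013, -0.0, -0.0],[0, -0.0, 0.001, 0.0029, 0.0095, -0.0, -0.0],[0, -0.0, 0.0004, 0.0011, 0.0035, -0.0, -0.0],
[0, 0.0, 0.0002, -0.0004, 0.0105, 0.0, 0.0],[0, 0.0, 0.0002, -0.0004, 0.0105, -0.0, -0.0],[0, 0.0, 0.0002, -0.0004, 0.0105, 0.0, 0.0],[0, 0.0, 0.0002, -0.0004, 0.0105, 0.0, 0.0],[0, 0.0, 0.0002, -0.0004, 0.0105, -0.0, -0.0],[0, 0.0, 0.0002, -0.0004, 0.0105, -0.0, -0.0],[0, 0.0, 0.0002, -0.0004, 0.0105, 0.0, 0.0],[0, 0.0, 0.0002, -0.0004, 0.0105, -0.0, -0.0],[0, 0.0, 0.0002, -0.0004, 0.0105, -0.0, 0.0],[0, 0.0, 0.0002, -0.0004, 0.0105, 0.0, 0.0],

[0, -0.0, 0.0002, -0.0005, 0.0105, -0.0, 0.0],[0, -0.0, 0.0002, -0.0005, 0.0105, -0.0, -0.0],[0, -0.0, 0.0002, -0.0005, 0.0105, 0.0, 0.0],[0, -0.0, 0.0002, -0.0005, 0.0105, -0.0, 0.0],[0, -0.0, 0.0002, -0.0005, 0.0105, -0.0, -0.0],[0, -0.0, 0.0002, -0.0005, 0.0105, 0.0, 0.0],[0, -0.0, 0.0002, -0.0005, 0.0105, 0.0, -0.0],[0, -0.0, 0.0002, -0.0005, 0.0105, -0.0, -0.0],[0, -0.0, 0.0002, -0.0005, 0.0105, 0.0, 0.0],[0, -0.0, 0.0002, -0.0005, 0.0105, -0.0, -0.0],
```

View pics/pour1.png

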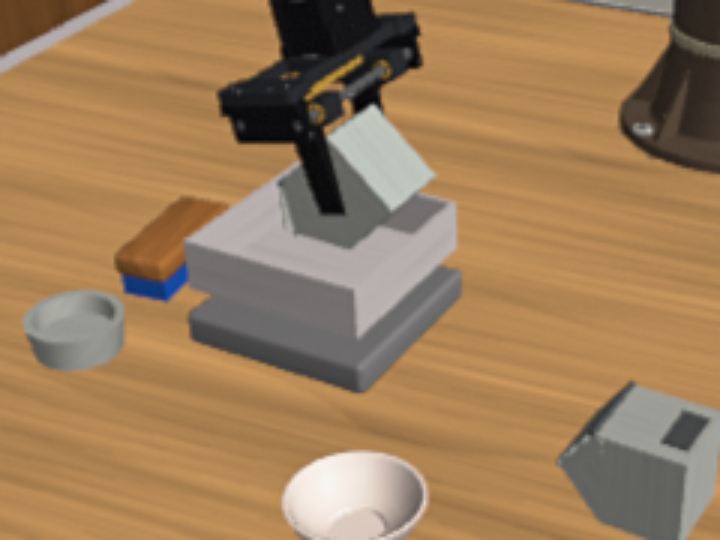

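The tin is tipped 48° over the pan's middle at about (340,190), with the rim clear and the bystanders untouched. I lower it and tip slowly about the lip.

>>> arm_command(
  targets=[
    [0, 0, 0.0003, 0.0011, 0.0035, 0, 0],
    [0, 0, 0.0009, 0.003, 0.0095, 0, 0],
    [0, 0, 0.0013, 0.004, 0.013, 0, 0],
    [0, 0, 0.0014, 0.004, 0.013, 0, 0],
    [0, 0, 0.001, 0.0029, 0.0095, 0, 0],
    [0, 0, 0.0004, 0.0011, 0.0035, 0, 0],
  ],
)

```text
t: 33.28
eef_pos: [0.5306, -0.1836, 0.1145]
eef_rot: [[0.997, -0.076, 0.022], [-0.079, -0.958, 0.275], [-0.0, -0.276, -0.961]]
wrist_force: [0.4, -0.5, -6.9]
grip_width: 0.712
```

>>> arm_command(
  targets=[
    [0, 0, 0.0002, -0.0004, 0.0105, 0, 0],
    [0, 0, 0.0002, -0.0004, 0.0105, 0, 0],
    [0, 0, 0.0002, -0.0004, 0.0105, 0, 0],
    [0, 0, 0.0002, -0.0004, 0.0105, 0, 0],
    [0, 0, 0.0002, -0.0004, 0.0105, 0, 0],
    [0, 0, 0.0002, -0.0004, 0.0105, 0, 0],
    [0, 0, 0.0002, -0.0004, 0.0105, 0, 0],
    [0, 0, 0.0002, -0.0004, 0.0105, 0, 0],
    [0, 0, 0.0002, -0.0004, 0.0105, 0, 0],
    [0, 0, 0.0002, -0.0004, 0.0105, 0, 0],
  ],
)

```text
t: 34.52
eef_pos: [0.5305, -0.1867, 0.1182]
eef_rot: [[0.997, -0.073, 0.03], [-0.079, -0.924, 0.374], [0.001, -0.375, -0.927]]
wrist_force: [-0.6, -0.0, -5.3]
grip_width: 0.715
```

>>> arm_command(
  targets=[
    [0, 0, 0, 0, 0, 0, 0],
    [0, 0, 0, 0, 0, 0, 0],
    [0, 0, 0, 0, 0, 0, 0],
    [0, 0, 0, 0, 0, 0, 0],
  ],
)

```text
t: 35.02
eef_pos: [0.5304, -0.1866, 0.118]
eef_rot: [[0.997, -0.073, 0.03], [-0.079, -0.924, 0.373], [0.0, -0.374, -0.927]]
wrist_force: [0.2, -0.5, -4.9]
grip_width: 0.713
```

The force fell by about 2.5 N, so the roller is out. I plan the way back.

```bash
python3 ft.py; python3 - <<'E'
from pour import *
P0,R0=cur()
a=pose(50,.0,.10);go(P0,R0,*a,10)
R=toolR(-1.794,35);b=np.array([.4527,.174,.1492]);go(*a,b,R,20)
print(R.T@[0,0,-1])
E
```

```text
35.425 [ 0.5304 -0.1866  0.118 ] F [ 0.0398  0.1895 -5.1077] T [-0.5583 -0.0478 -0.0012] [0.0269 0.033  0.024 ] about tool x -0.5527980325432718 tilt -21.99442502472483 0.7107777677624303
[0, -0.0, -0.0008, -0.0015, -0.003, -0.0, -0.0],[0, -0.0, -0.0024, -0.0044, -0.0087, -0.0, -0.0],[0, -0.0, -0.0037, -0.0069, -0.0135, -0.0, -0.0],[0, -0.0, -0.0045, -0.0087, -0.017, -0.0, -0.0],[0, -0.0, -0.0049, -0.0097, -0.0189, -0.0, -0.0],[0, -0.0, -0.0047, -0.0098, -0.0189, -0.0, -0.0],[0, -0.0, -0.004, -0.0089, -0.017, -0.0, -0.0],[0, -0.0, -0.0031, -0.0072, -0.0135, -0.0, -0.0],[0, -0.0, -0.0019, -0.0046, -0.0087, -0.0, -0.0],[0, -0.0, -0.0006, -0.0016, -0.003, -0.0, -0.0],

[0, -0.0007, -0.002, 0.0008, -0.0054, -0.0002, 0.0009],[0, -0.0019, -0.0059, 0.0023, -0.016, -0.0005, 0.0027],[0, -0.0032, -0.0098, 0.0036, -0.0262, -0.0008, 0.0044],[0, -0.0044, -0.0134, 0.0046, -0.0357, -0.0011, 0.006],[0, -0.0056, -0.0169, 0.0051, -0.0444, -0.0013, 0.0075],[0, -0.0067, -0.0199, 0.0051, -0.052, -0.0015, 0.0087],[0, -0.0077, -0.0226, 0.0045, -0.0583, -0.0017, 0.0098],[0, -0.0086, -0.0246, 0.0035, -0.0631, -0.0019, 0.0106],[0, -0.0093, -0.026, 0.0021, -0.0665, -0.002, 0.0112],[0, -0.0099, -0.0266, 0.0004, -0.0681, -0.002, 0.0115],
[0, -0.0102, -0.0265, -0.0014, -0.0681, -0.002, 0.0115],[0, -0.0102, -0.0255, -0.0031, -0.0665, -0.002, 0.0112],[0, -0.01, -0.0239, -0.0045, -0.0631, -0.0019, 0.0106],[0, -0.0094, -0.0217, -0.0056, -0.0583, -0.0017, 0.0098],[0, -0.0086, -0.0189, -0.0061, -0.052, -0.0015, 0.0087],[0, -0.0075, -0.0158, -0.006, -0.0444, -0.0013, 0.0075],[0, -0.0061, -0.0124, -0.0054, -0.0357, -0.0011, 0.006],[0, -0.0046, -0.0089, -0.0043, -0.0262, -0.0008, 0.0044],[0, -0.0028, -0.0054, -0.0027, -0.016, -0.0005, 0.0027],[0, -0.0009, -0.0018, -0.0009, -0.0054, -0.0002, 0.0009],

[ 0.     -0.5736  0.8192]
```

>>> arm_command(
  targets=[
    [0, 0, -0.0008, -0.0015, -0.003, 0, 0],
    [0, 0, -0.0024, -0.0044, -0.0087, 0, 0],
    [0, 0, -0.0037, -0.0069, -0.0135, 0, 0],
    [0, 0, -0.0045, -0.0087, -0.017, 0, 0],
    [0, 0, -0.0049, -0.0097, -0.0189, 0, 0],
    [0, 0, -0.0047, -0.0098, -0.0189, 0, 0],
    [0, 0, -0.004, -0.0089, -0.017, 0, 0],
    [0, 0, -0.0031, -0.0072, -0.0135, 0, 0],
    [0, 0, -0.0019, -0.0046, -0.0087, 0, 0],
    [0, 0, -0.0006, -0.0016, -0.003, 0, 0],
  ],
)

```text
t: 36.67
eef_pos: [0.5311, -0.1782, 0.1881]
eef_rot: [[0.997, -0.076, 0.021], [-0.079, -0.963, 0.258], [0.0, -0.258, -0.966]]
wrist_force: [-0.1, 0.5, -5.2]
grip_width: 0.71
```

>>> arm_command(
  targets=[
    [0, -0.0007, -0.002, 0.0008, -0.0054, -0.0002, 0.0009],
    [0, -0.0019, -0.0059, 0.0023, -0.016, -0.0005, 0.0027],
    [0, -0.0032, -0.0098, 0.0036, -0.0262, -0.0008, 0.0044],
    [0, -0.0044, -0.0134, 0.0046, -0.0357, -0.0011, 0.006],
    [0, -0.0056, -0.0169, 0.0051, -0.0444, -0.0013, 0.0075],
    [0, -0.0067, -0.0199, 0.0051, -0.052, -0.0015, 0.0087],
    [0, -0.0077, -0.0226, 0.0045, -0.0583, -0.0017, 0.0098],
    [0, -0.0086, -0.0246, 0.0035, -0.0631, -0.0019, 0.0106],
    [0, -0.0093, -0.026, 0.0021, -0.0665, -0.002, 0.0112],
    [0, -0.0099, -0.0266, 0.0004, -0.0681, -0.002, 0.0115],
  ],
)

```text
t: 37.92
eef_pos: [0.4915, -0.001, 0.1682]
eef_rot: [[0.988, -0.147, -0.041], [-0.152, -0.973, -0.172], [-0.015, 0.176, -0.984]]
wrist_force: [-0.2, 1.0, -5.7]
grip_width: 0.712
```

>>> arm_command(
  targets=[
    [0, -0.0102, -0.0265, -0.0014, -0.0681, -0.002, 0.0115],
    [0, -0.0102, -0.0255, -0.0031, -0.0665, -0.002, 0.0112],
    [0, -0.01, -0.0239, -0.0045, -0.0631, -0.0019, 0.0106],
    [0, -0.0094, -0.0217, -0.0056, -0.0583, -0.0017, 0.0098],
    [0, -0.0086, -0.0189, -0.0061, -0.052, -0.0015, 0.0087],
    [0, -0.0075, -0.0158, -0.006, -0.0444, -0.0013, 0.0075],
    [0, -0.0061, -0.0124, -0.0054, -0.0357, -0.0011, 0.006],
    [0, -0.0046, -0.0089, -0.0043, -0.0262, -0.0008, 0.0044],
    [0, -0.0028, -0.0054, -0.0027, -0.016, -0.0005, 0.0027],
    [0, -0.0009, -0.0018, -0.0009, -0.0054, -0.0002, 0.0009],
  ],
)

```text
t: 39.17
eef_pos: [0.4529, 0.1742, 0.1487]
eef_rot: [[0.975, -0.181, -0.127], [-0.222, -0.798, -0.56], [0.0, 0.574, -0.819]]
wrist_force: [0.3, -0.7, -4.5]
grip_width: 0.713
```

```bash
python3 - <<'E'
from pour import *
s=ctrl.get_state();P,R=cur();print(s["t"],P,np.degrees(Ro.from_matrix(R.T@toolR(-1.794,35)).as_rotvec()),s["wrist_force"])
ims=[]
for c,(u,v,w,h) in(("top",(400,215,130,100)),("scene",(330,190,200,150))):
    im=ctrl.read_camera(c);f=400/w/2;ims.append(cv2.resize(im[v-h:v+h,u-w:u+w],(400,300)))
cv2.imwrite("pics/after.png",np.hstack(ims))
E
```

```text
39.175 [0.4529 0.1742 0.1487] [ 0.0323  0.0027 -0.01  ] [ 0.3426 -0.7093 -4.5189]
```

View pics/after.png

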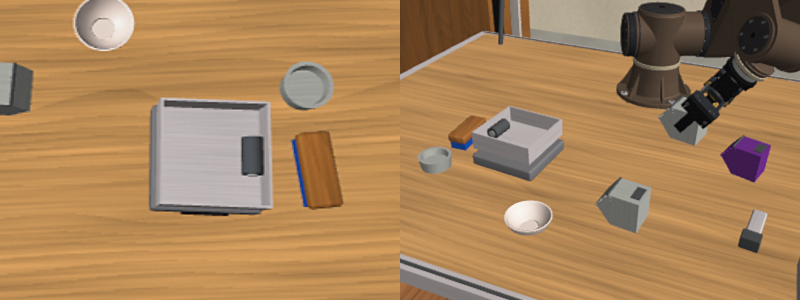

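The picture shows one roller lying in the pan at the far wall (left half, (252,157)); the bystanders are unmoved. I stand the tin down.

>>> arm_command(
  targets=[
    [0, 0, -0.0057, 0.0082, 0, 0, 0],
    [0, 0, -0.0103, 0.0147, 0, 0, 0],
    [0, 0, -0.0126, 0.018, 0, 0, 0],
    [0, 0, -0.0126, 0.018, 0, 0, 0],
    [0, 0, -0.0103, 0.0147, 0, 0, 0],
    [0, 0, -0.0069, 0.0098, 0, 0, 0],
    [0, 0, -0.0046, 0.0066, 0, 0, 0],
    [0, 0, -0.0029, 0.0041, 0, 0, 0],
    [0, 0, -0.0014, 0.002, 0, 0, 0],
    [0, 0, -0.0009, 0.0012, 0, 0, 0],
  ],
)

```text
t: 40.52
eef_pos: [0.4531, 0.174, 0.0302]
eef_rot: [[0.975, -0.182, -0.127], [-0.222, -0.799, -0.559], [0.001, 0.574, -0.819]]
wrist_force: [-0.5, 0.3, -5.1]
grip_width: 0.714
```

>>> arm_command(
  targets=[
    [0, 0, 0, 0, 0, 0, 0],
    [0, 0, 0, 0, 0, 0, 0],
  ],
)

```text
t: 40.78
eef_pos: [0.453, 0.174, 0.0302]
eef_rot: [[0.975, -0.182, -0.127], [-0.222, -0.799, -0.56], [0.0, 0.574, -0.819]]
wrist_force: [-0.2, 0.8, -4.7]
grip_width: 0.712
```

>>> arm_command(
  targets=[
    [0, 0, -0.0003, 0.0005, 0, 0, 0],
    [0, 0, -0.0003, 0.0004, 0, 0, 0],
    [0, 0, -0.0001, 0.0001, 0, 0, 0],
    [0, 0, 0, 0, 0, 0, 0],
  ],
)

```text
t: 41.28
eef_pos: [0.453, 0.1739, 0.0293]
eef_rot: [[0.975, -0.182, -0.127], [-0.222, -0.798, -0.56], [0.0, 0.574, -0.819]]
wrist_force: [-2.2, 1.3, 5.2]
grip_width: 0.714
```

>>> arm_command(
  targets=[
    [1, 0, 0, 0, 0, 0, 0],
    [1, 0, 0, 0, 0, 0, 0],
    [1, 0, 0, 0, 0, 0, 0],
    [1, 0, 0, 0, 0, 0, 0],
    [1, 0, 0.0057, -0.0082, 0, 0, 0],
    [1, 0, 0.0115, -0.0164, 0, 0, 0],
    [1, 0, 0.017, -0.0246, 0, 0, 0],
    [1, 0, 0.017, -0.0246, 0, 0, 0],
    [1, 0, 0.0115, -0.0164, 0, 0, 0],
    [1, 0, 0.0057, -0.0082, 0, 0, 0],
  ],
)

```text
t: 42.52
eef_pos: [0.4532, 0.1745, 0.1501]
eef_rot: [[0.975, -0.182, -0.126], [-0.222, -0.799, -0.559], [0.001, 0.573, -0.82]]
wrist_force: [-0.0, 0.4, -0.3]
grip_width: 0.999
```

```bash
python3 - <<'E'
from fit import *
s=ctrl.get_state();print(s["t"],s["eef_pos"],s["wrist_force"])
ims=[]
for c,(u,v,w,h) in(("top",(310,220,170,128)),("scene",(320,210,200,150))):
    im=ctrl.read_camera(c);ims.append(cv2.resize(im[v-h:v+h,u-w:u+w],(400,300)))
    for d in ctrl.silhouettes("tin_a",c): print(c,d["conf"],np.round(d["box"]))
    d=ctrl.silhouettes("scale",c)[0]["mask"].astype(float)
    if c=="scene":
        for k in(0,.006,.013,.02):
            M=SC.copy();M[8:,2]-=k;print("pan sink",k,round(np.abs(hull(c,place(M,(.5276,-.2188,-.0774)),ctrl.get_calibration(c))-d).sum()/d.sum(),4))
cv2.imwrite("pics/end.png",np.hstack(ims))
E
```

```text
42.525 [0.4532 0.1745 0.1501] [-0.005   0.4316 -0.3114]
top 0.92 [237. 258.  51.  42.]
top 0.85 [268. 174.  50.  36.]
top 0.85 [171. 303.  52.  42.]Traceback (most recent call last):
  File "<stdin>", line 7, in <module>
IndexError: list index out of range
```

```bash
python3 - <<'E'
from h import *
ims=[]
for c,(u,v,w,h) in(("top",(310,220,170,128)),("scene",(320,210,200,150))):
    im=ctrl.read_camera(c);ims.append(cv2.resize(im[v-h:v+h,u-w:u+w],(400,300)))
cv2.imwrite("pics/end.png",np.hstack(ims))
E
```

```text
(no output)
```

View pics/end.png

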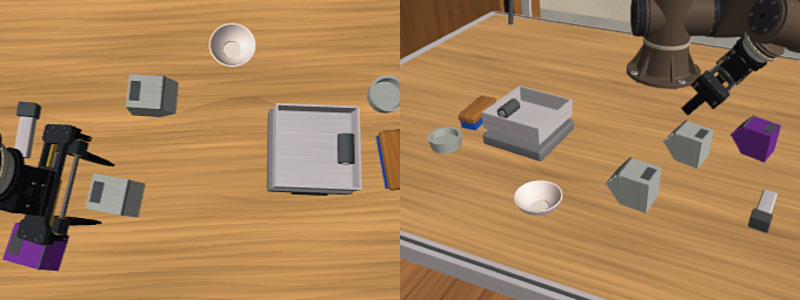

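Both tins stand upright, the gripper is clear, one roller lies in the pan, and the bystanders are in place. I hand the job in.

```bash
python3 -c "
from cell import ctrl; print(ctrl.hand_in(), ctrl.get_state()['t'])"
```

```text
the job is handed in; nothing more can be done
the job is handed in; nothing more can be done
```

The job is done and handed in at about 43 s of the 72 s. The single roller lies in the scale pan and both tins stand upright on the bench.

- **Feeling the tins:** I lifted each tin, tilted it about 20° each way, stood it upright and let go. The level torque shifted 0.03 Nm for the far tin and 0.076 Nm for the near one. A loose roller should give about 0.09 and a full tin about 0.01, so the near tin held the single roller. With noise of about 0.02 Nm the far tin's reading alone was only fairly clear, so I tested both.
- **Tipping:** I took the near tin again with the gripper leaning 35° and tipped it slowly to 57°, with the lip about 25 mm above the pan floor. The load dropped by about 2.5 N, close to one roller's weight, and I stood the tin back at its old spot.
- **Last checks:** The pictures show one roller in the pan, both tins upright and let go, the gripper clear and reading about 0 N, and no sign that the brush, mold, dish or edge tool moved.
- **Not checked:** I did not measure how far the pan sank or whether it came near its stop, because the network found no scale in that picture.

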